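Clear the battery test station's guard and hold it half open

ROBOT

A 7-joint arm with a two-finger parallel gripper is mounted at the origin on the work surface. World frame = base frame: x ahead of the robot, y to its left, z up, the work surface at z = 0. Lengths are in mm, angles in rad, forces in N, time in s.
With the tool pointing down it reaches from about 400 to 875 mm from the base axis. Payload 6.5 kg.
Tool frame: the origin (TCP) lies between the finger pads; the fingertips stand 19 mm ahead of it and the grasp point (between the pads) is the TCP; z points along the fingers, y is the line along which they close (so a half turn about z gives the same grasp; the last joint's range is limited). The gripper opens to 85 mm and grips with 20 to 120 N. Pads are 22 mm wide; open, the fingers measure 114 mm over their backs; the gripper's body (76 mm by 85 mm) begins 54 mm behind the grasp point. The pads swing forward as they close: fully open they stand 13 mm farther back than shut.
Start: joints at [1.261, 0.536, -0.004, 1.538, 0.003, 1.067, -0.071], TCP at [156.901, -630.771, 250.29] pointing down, gripper open.
Joint ranges: [-2.7, 2.7], [-0.37, 2.16], [-1.27, 1.26], [0.24, 2.4], [-1.31, 4.45], [0.19, 1.91], [-2.76, 2.76]. Speed limits (rad/s): [2.39, 2.39, 3.14, 3.14, 3.14, 3.14, 3.14].

INTERFACE

Orientations are given as a unit quaternion [x, y, z, w].
In Python, from bench import arm, grab_frame, get_calibration, job, regions_of gives the robot as it stands.
- The arm moves only by the tool play_rows, never from a script. Its argument "motion" is a list of rows, each a list of 2 entries, a list of its own where there are three numbers: the shift along the tool's x, y, z in units of 0.2 m (1.0 is 0.2 m), then the turn, a rotation vector about the tool's x, y, z in units of 45 degrees (1.0 is 45 degrees). In form: [[[x, y, z], [ax, ay, az]], ...]. A call has 1 to 10 rows; each row is the pose to reach, as a shift and turn from the pose commanded when the call began, along the tool's axes at that moment; what a row does not reach only later rows make up. A row lasts 1/10 s, in which the tool goes at most 50 mm and 8.59 degrees, less where a joint would pass 70% of its speed; a pose out of reach is approached as far as the arm can. A call with a number of a shift or a turn outside -1 to 1 is refused whole. A call with a gripper value outside its range is refused whole. "hand" is the finger opening in mm, from 0 to 85.4, set as the call begins (left out, the last holds). The fingers move at their own pace and stop on an object; the grip force is fixed at half the most. Time passes only in rows, so rows that repeat a pose let the fingers close. It gives the time, the measured TCP pose, the force and the opening at its end, in the units of the state.
- arm.get_state(): the state, without advancing time (a new reading comes with each control period).
- grab_frame(name): name is "scene" or "top" or "wrist"; returns the picture (384x512x3 uint8, blue, green, red); there is no depth.
- get_calibration(name): a dict with "fx", "fy", "cx", "cy" (pixels), "R" (3x3) and "t" (3): a world point X has camera coordinates R X + t. Camera axes: x right, y down, z forward; pixel columns grow to the right and rows downward; lengths in mm; the calibration is good to about 2 mm. A picture is of the moment at which its call begins: read the wrist's pose just before it. get_calibration takes no time and is no camera call; for the wrist camera it gives the pose at the moment of the call.
- job.job_done(): hands the job in, once; it reports no verdict.
Trained networks look in the newest picture that a camera, given by its name, has taken for a name from the list of things; names that differ only in an ending like _2 or _b are one class to them, and where a whole thing is asked for, a point or a joint stands for the part that bears it (a point fixed in the world has none). Each returns a list of dicts, best first, with "p" (0 to 1); they miss things now and then, are a little off and sometimes report something else, mostly with a low value. They report only what shows in the picture. A call takes as long as a camera call. They do not tell look-alikes from the thing itself.
- regions_of(camera, thing): "pixels" (384x512 bool, what is visible of it) and "bbox" ([left, top, right, bottom] in pixels, round what is visible of it).
The state is a dict: "t": time; "qpos": joint angles; "qvel": joint speeds; "joint_torque": joint torques, N m; "tcp_pos": TCP position; "tcp_rot": TCP orientation; "contact_force": force on the tool from outside, world axes, zero at the start; "ft_torque": the same for the moment, N m; "gripper_width": finger opening in mm.
Only numpy, scipy, OpenCV 4.12 (cv2) and the standard library are available. Lean on these libraries where they do the work, as an engineer would, in place of code of your own. Each camera call takes 0.05 s, during which the arm holds its last target. There are 200 camera calls.

TASK

Someone left the nut driver lying on the clear guard of the battery module test station: lay it in the steel tool tray (do not drop it in) before the guard is moved, so that nothing metal can slide onto the live module. Then lift the guard by its bar handle to 45 degrees open, never past 60 as it shields my face, and finish while still holding it there by the handle, steady, so that I can reach in and clip on the test lead; the guard falls shut if you let go. Leave the other things on the bench where they are.

Things in the scene. Friction and masses are not known exactly. Their poses are not given: they have to be found in the camera images.
- station: Test station, fixed: grey base plate 250 (x) x 370 (y) x 12 mm, aluminium post frame 188 x 330 mm, 130 mm high, a black-topped battery module 150 x 260 x 106 mm in it, the guard lying on top. Origin: centre of the base plate's underside, on the bench; x points level from the handle side (robot's side) to the hinge side, z up. Place and yaw vary.
- guard (a joint): Opening angle, rad: 0 shut and level, growing as the handle side rises; 0.785 = 45 degrees. Clear flat sheet in an aluminium edge, 210 (station x) x 330 mm (y), 0.5 to 0.8 kg, on a free hinge along its far long edge: falls shut from anywhere under about 90 degrees. Shut, its flat top is 137 mm above the bench, from x -0.105 to 0.105 m in the station's frame. 3 to 5 N at the handle hold it.
- guard_hinge (a point): Middle of the guard's hinge line, which runs along the station's y axis: at (0.105, 0, 0.1345) m in the station's frame. Does not move when the guard opens.
- handle_bar (a point): Middle of the handle's bar: round steel, 12 mm thick, 140 mm long along station y, on two 10 mm arms at y +-64 mm sloping down to the guard's front edge. Guard shut: at (-0.133, 0, 0.165) m in the station's frame, 28 mm above the guard's top. It swings up about the hinge line at radius 240 mm. Pinched from above across station x, it turns between the pads while the gripper stays pointing down.
- driver: Nut driver (screwdriver shape, red handle, socket end), 0.1 to 0.2 kg, at first lying on the shut guard. Handle 96 mm long, 26 mm thick, flat-sided (does not roll), from x -0.048 to 0.048 m; shaft 9 mm thick, then socket end 13 mm thick, to x 0.145. Origin: under the middle of the handle, on the face that it lies on; x runs from handle to socket end, z up. Balances near x 0.025.
- driver_grip (a point): Middle of the nut driver's handle, on its axis, 13 mm above the face that it lies on.
- driver_tip (a point): Socket end of the nut driver, on its axis, 145 mm from the middle of the handle.
- tray: Open shallow steel tool tray, empty, fixed on the bench, 280 (its x) x 150 (its y) x 28 mm high outside, walls and floor 3 mm thick. Origin: centre of its underside; x along its length, z up. It stands to the left or to the right of the station, the nut bin on the other side.
- nut_bin: Bystander: grey plastic bin 220 x 140 x 70 mm full of nuts, loose. Origin: centre of its underside.
- multimeter: Bystander: black hand multimeter lying face up, 160 x 78 x 43 mm, loose. Origin: centre of its underside.
- tape_roll: Bystander: roll of black tape lying flat, 100 mm across, 25 mm high, loose. Origin: centre of its underside.
Things that resemble listed ones, but are neither listed nor needed, are in the scene too. Of the things shaped like the driver, the red one is meant.

How it is judged (in metres and radians):
On the way, in this order (a step that is already met when the one before it is completed fails the run):
1. the nut driver lies in the tray, let go, while the guard is still shut (x of driver_grip in the frame of tray between -0.137 and 0.137 m and y of driver_grip in the frame of tray between -0.072 and 0.072 m and z of driver_grip in the frame of tray between 0 and 0.025 m and x of driver_tip in the frame of tray between -0.14 and 0.14 m and y of driver_tip in the frame of tray between -0.075 and 0.075 m and z of driver_tip in the frame of tray between 0 and 0.028 m and contact force between the fingers and driver below 0.1 N and linear speed of driver below 0.05 m/s and value of joint guard below 0.1 rad), for 0.2 s.
2. the guard is held 40 to 50 degrees open by its handle (value of joint guard between 0.698 and 0.873 rad and (contact force between the fingers and handle_rod above 0.5 N or contact force between the fingers and handle_arm1 above 0.5 N or contact force between the fingers and handle_arm2 above 0.5 N)), for 0.2 s.
At the end, for the whole second after the job is handed in: The guard stands between 40 and 50 degrees open (45 asked), steady (under 0.1 rad/s), with the gripper's fingers bearing on its handle (over 0.5 N); the nut driver lies wholly inside the tool tray, at rest and let go (all of step 2 and velocity of joint guard between -0.1 and 0.1 rad/s and x of driver_grip in the frame of tray between -0.137 and 0.137 m and y of driver_grip in the frame of tray between -0.072 and 0.072 m and z of driver_grip in the frame of tray between 0 and 0.025 m and x of driver_tip in the frame of tray between -0.14 and 0.14 m and y of driver_tip in the frame of tray between -0.075 and 0.075 m and z of driver_tip in the frame of tray between 0 and 0.028 m and contact force between the fingers and driver below 0.1 N and linear speed of driver below 0.05 m/s); the arm keeps its last pose, push and grip.
It fails at once if the guard is raised (over 9 degrees) before the nut driver is away in the tray (value of joint guard above 0.15 rad and horizontal distance between driver_grip and tray above 0.16 m).
It fails at once if the guard is opened past 60 degrees (value of joint guard above 1.047 rad).
It fails at once if the nut driver falls freely at over 1 m/s (dropped from more than about 5 cm) (linear speed of driver above 1 m/s and contact force between the fingers and driver below 0.05 N).
It fails at once if the nut bin, multimeter or tape roll is moved by more than 30 mm (distance of any of nut_bin, multimeter, tape_roll from where it was at the start of the episode above 0.03 m).
It also fails if it takes over 51 s, if anything falls off the work surface, if the arm or the gripper's body presses on something with over 40 N, if the wrist force passes 120 N, or if a joint passes its speed limit or range.

## Working session

There is one attempt and no reset: what is moved stays moved. The work goes in short steps, Python scripts to look and compute and a tool call to move; the robot and the scene stay as the last step left them, time stands still between calls to the robot, and variables do not carry over. Pictures are saved under pics/ and viewed, on a budget of 10 in all, crops included, one or two more only if the job needs it, and the job is handed in when it is done.

Besides the shell and the picture viewer there is one more tool, called in YAML: its name, and indented under it one key for each argument. play_rows: Moves the arm, as the interface text tells. Shifts and turns lie within -1 to 1; 1 stands for 0.2 m of shift or 45 degrees of turn. Its arguments: {"type":"object","properties":{"motion":{"type":"array"},"hand":{"type":"number"}},"required":["motion"]}

```bash
mkdir -p pics; ls
cat > h.py <<'E'
import numpy as np, cv2
from bench import arm, grab_frame, get_calibration, job, regions_of
from scipy.spatial.transform import Rotation as Ro
def ray(c,u,v,z):
    "pixel -> world at height z"
    R=np.array(c["R"]);t=np.array(c["t"]).ravel()
    d=R.T@np.array([(u-c["cx"])/c["fx"],(v-c["cy"])/c["fy"],1]); o=-R.T@t
    return o+d*(z-o[2])/d[2]
def proj(c,X):
    p=np.array(c["R"])@np.array(X,float)+np.array(c["t"]).ravel()
    return np.array([c["fx"]*p[0]/p[2]+c["cx"],c["fy"]*p[1]/p[2]+c["cy"]])
E
python3 - <<'E'
from h import *
s=arm.get_state();print(s["t"],s["tcp_pos"],s["tcp_rot"],s["contact_force"])
a=grab_frame("scene");b=grab_frame("top")
cv2.imwrite("pics/scene.png",a);cv2.imwrite("pics/top.png",b)
for n in ["scene","top"]:
    c=get_calibration(n);print(n,c["fx"],-np.array(c["R"]).T@np.array(c["t"]).ravel())
for n in ["top","scene"]:
  for th in ["driver","tray","guard","handle_bar","station","nut_bin","multimeter","tape_roll"]:
    for r in regions_of(n,th)[:3]:
        ys,xs=np.nonzero(r["pixels"]);print(n,th,round(r["p"],2),r["bbox"],len(xs),xs.mean().round(1),ys.mean().round(1))
E
```

```text
pics
0.0 [ 156.72713709 -630.22085833  249.41458441] [ 9.92578532e-01  1.21602335e-01 -1.57148314e-04 -8.40077464e-04] [-0.60634716  0.80783878  0.32460538]
scene 388.40372843898894 [1121.26079668 -246.20626065 1089.40593963]
top 411.59405499623745 [ 303.8763368   -90.14379369 1305.0464035 ]
top driver 0.92 [327.6, 265.5, 345.9, 329.7] 335 335.8 290.7
top driver 0.83 [350.3, 108.9, 366.4, 164.5] 309 357.7 143.0
top driver 0.7 [205.6, 140.4, 266.4, 172.1] 258 247.7 161.7
top tray 0.61 [80.8, 151.0, 129.8, 242.9] 4501 106.0 195.6
top handle_bar 0.69 [158.6, 105.5, 285.6, 197.3] 7632 219.7 152.1
top station 0.86 [160.3, 104.5, 289.7, 209.7] 9382 222.2 157.0
top station 0.45 [160.0, 104.0, 284.0, 194.8] 7868 219.9 152.4
top nut_bin 0.74 [147.4, 221.1, 179.5, 254.7] 448 165.3 237.5
top multimeter 0.79 [240.0, 230.1, 294.5, 259.6] 1335 266.9 242.4
top tape_roll 0.86 [150.2, 221.3, 183.9, 254.1] 443 165.4 237.1
scene driver 0.85 [59.9, 238.7, 122.4, 280.3] 409 94.5 255.3
scene driver 0.72 [237.2, 206.8, 306.0, 223.1] 415 264.2 213.4
scene driver 0.69 [140.9, 144.1, 159.3, 189.3] 201 150.1 173.2
scene tray 0.66 [334.4, 143.3, 419.4, 216.4] 3506 374.8 178.5
scene tray 0.48 [239.4, 204.7, 307.3, 222.0] 378 266.4 213.8
scene guard 0.8 [226.4, 170.5, 354.8, 261.5] 7669 288.2 219.1
scene handle_bar 0.96 [227.2, 167.8, 355.2, 263.5] 7837 288.4 218.9
scene station 0.77 [222.7, 167.9, 356.5, 283.7] 10755 286.9 233.2
scene station 0.47 [192.4, 169.1, 244.9, 201.7] 1102 217.4 183.9
scene nut_bin 0.72 [124.5, 186.4, 191.4, 270.9] 3473 156.5 226.9
scene multimeter 0.56 [192.8, 167.7, 244.3, 200.7] 1132 217.8 183.8
scene tape_roll 0.92 [292.5, 151.9, 320.1, 177.7] 346 307.0 162.2
scene tape_roll 0.43 [238.3, 209.1, 304.8, 224.6] 305 263.8 213.5
```

Run:
```python
import cv2
a=cv2.imread("pics/top.png");cv2.imwrite("pics/top_b.png",cv2.resize(a[70:350,50:400],None,fx=2.1,fy=2.1,interpolation=cv2.INTER_CUBIC))
```

```text
(no output)
```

View pics/top_b.png

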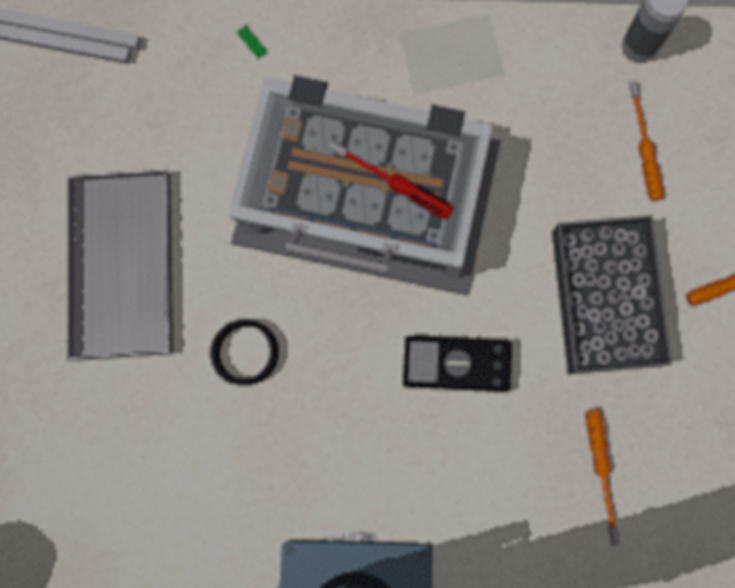

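View pics/scene.png

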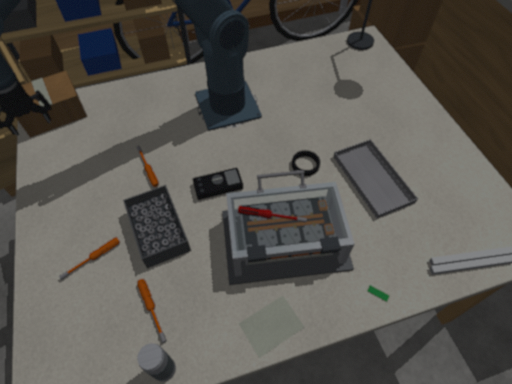

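The top crop has the red driver lying on the guard, with its handle at about top px (250,163) and its tip at (209,140). The look-alikes are the orange drivers at top px (358,143), (336,291) and about (390,207), so I choose the red one on the guard. The tray is on the left at (106,196), the nut bin on the right at (340,210), the tape roll at (167,237) and the multimeter at (267,243).

Run:
```python
from h import *
from scipy.optimize import least_squares
c=get_calibration("top");cs=get_calibration("scene")
f=lambda u,v:(50+u/2.1-.25,70+v/2.1-.25)
for nm,z,P in [("guard TL TR BR BL",137,[(265,80),(493,125),(463,265),(233,218)]),("bar",165,[(288,246),(388,268)]),("tray",28,[(68,177),(170,172),(172,354),(68,357)]),("bin",70,[(554,226),(652,217),(668,362),(568,372)]),("meter",43,[(404,337),(512,339),(511,390),(403,386)]),("tape",25,[(212,352),(280,352),(246,320),(246,384)])]:
    Q=np.array([ray(c,*f(*p),z)[:2] for p in P]);print(nm,Q.round(0).tolist(),"mean",Q.mean(0).round(1),"edges",np.linalg.norm(Q-np.roll(Q,-1,0),axis=1).round(0))
# red driver
for n,cc in [("top",c),("scene",cs)]:
    im=cv2.imread(f"pics/{n}.png");h=cv2.cvtColor(im,cv2.COLOR_BGR2HSV)
    m=(((h[...,0]<5)|(h[...,0]>174))&(h[...,1]>170)&(h[...,2]>60)).astype(np.uint8)
    k,l,st,ce=cv2.connectedComponentsWithStats(m);
    for i in range(1,k):
        if st[i,4]>20: print(n,st[i],ce[i],ray(cc,*ce[i],150).round(1))
    i=1+np.argmax(st[1:,4]);ys,xs=np.nonzero(l==i)
    Q=np.array([ray(cc,x,y,150)[:2] for x,y in zip(xs,ys)]);mu=Q.mean(0);w,V=np.linalg.eigh(np.cov((Q-mu).T));d=V[:,1];s=(Q-mu)@d
    print("axis",d.round(3),"ext",(mu+d*s.min()).round(1),(mu+d*s.max()).round(1))
    for t in np.arange(s.min(),s.max(),10):
        k=abs(s-t-5)<5; 
        if k.any(): w=(Q[k]-mu)@V[:,0]; print(round(t),(w.max()-w.min()).round(0),w.mean().round(1))
```

```text
guard TL TR BR BL [[754.0, 146.0], [697.0, -178.0], [496.0, -140.0], [553.0, 179.0]] mean [624.9   1.7] edges [330. 205. 323. 204.]
bar [[511.0, 96.0], [484.0, -39.0]] mean [497.5  28.8] edges [137. 137.]
tray [[633.0, 457.0], [645.0, 304.0], [370.0, 279.0], [362.0, 431.0]] mean [502.4 367.9] edges [154. 276. 151. 272.]
bin [[568.0, -275.0], [585.0, -418.0], [375.0, -437.0], [357.0, -295.0]] mean [ 471.2 -356.2] edges [145. 212. 144. 212.]
meter [[403.0, -60.0], [404.0, -217.0], [330.0, -217.0], [332.0, -61.0]] mean [ 367.1 -138.6] edges [158.  74. 156.  71.]
tape [[375.0, 222.0], [377.0, 122.0], [423.0, 175.0], [329.0, 169.0]] mean [376.1 172.1] edges [100.  70.  94.  69.]
top [215 143  50  31 266] [245.5037594  160.67669173] [594.7 -66.  150. ]
axis [0.487 0.873] ext [ 564.9 -119.6] [645.   24.2]
-61 18.0 -0.1
-51 20.0 0.8
-41 20.0 0.2
-31 19.0 -0.3
-21 18.0 0.0
-11 17.0 0.3
-1 18.0 -1.1
9 20.0 -0.3
19 21.0 0.3
29 15.0 -0.5
39 7.0 -0.4
49 7.0 -0.2
59 6.0 0.3
69 3.0 1.0
79 4.0 0.7
89 3.0 0.3
99 4.0 0.4
scene [239 207  57  13 188] [262.93617021 212.20212766] [596.1 -54.6 150. ]
axis [0.516 0.856] ext [ 560.5 -113.6] [643.3  23.7]
-69 15.0 -3.6
-59 8.0 2.1
-49 11.0 2.3
-39 8.0 2.9
-29 8.0 1.6
-19 16.0 0.1
-9 18.0 -1.7
1 20.0 0.0
11 20.0 0.3
21 10.0 -2.2
31 2.0 -1.1
41 4.0 -1.0
51 4.0 -1.2
61 4.0 0.2
71 4.0 0.4
81 5.0 2.1
91 0.0 -1.7
```

```bash
cat >> h.py <<'E'
def goto(pos,yaw,tilt=0):
    "row units for world target pose; yaw deg of tool x with tool z down"
    s=arm.get_state();p=np.array(s["tcp_pos"]);R=Ro.from_quat(s["tcp_rot"])
    T=Ro.from_euler("z",yaw,degrees=True)*Ro.from_quat([1,0,0,0])
    d=R.inv().apply(np.array(pos)-p)/200; r=(R.inv()*T).as_rotvec()/(np.pi/4)
    print("t",round(s["t"],2),"at",p.round(1),"yaw",R.as_matrix()[:2,0].round(3),"q",np.round(s["qpos"],2),"F",np.round(s["contact_force"],1),"w",round(s["gripper_width"],1)); print("shift",d.round(3),"turn",r.round(3))
E
python3 -c "
from h import *
goto((599,-59,330),60.7)"
```

```text
t 0.9 at [ 156.9 -630.8  250.3] yaw [0.97  0.241] q [ 1.26  0.54 -0.    1.54  0.    1.07 -0.07] F [-0.3 -0.3 -1.7] w 85.1
shift [ 2.835 -2.241 -0.399] turn [-0.    -0.    -1.038]
```

play_rows:
  motion:
    - [[0.2, -0.15, -0.1], [0, 0, 0]]
    - [[0.45, -0.35, -0.2], [0, 0, 0]]
    - [[0.7, -0.55, -0.4], [0, 0, 0]]
    - [[0.95, -0.75, -0.4], [0, 0, 0]]
    - [[0.95, -0.75, -0.4], [0, 0, 0]]
    - [[0.95, -0.75, -0.4], [0, 0, 0]]
    - [[0.95, -0.75, -0.4], [0, 0, 0]]
  hand: 70

```text
t: 1.6
tcp_pos: [306.5, -438.2, 331.0]
tcp_rot: [0.992, 0.124, 0.0, 0.0]
contact_force: [-0.1, -0.3, -0.9]
gripper_width: 69.9
```

play_rows:
  motion:
    - [[0.2, -0.15, 0], [0, 0, 0]]
    - [[0.45, -0.35, 0], [0, 0, 0]]
    - [[0.7, -0.55, 0], [0, 0, 0]]
    - [[0.95, -0.75, 0], [0, 0, 0]]
    - [[0.95, -0.75, 0], [0, 0, 0]]
    - [[0.95, -0.75, 0], [0, 0, 0]]
    - [[0.95, -0.75, 0], [0, 0, 0]]

```text
t: 2.3
tcp_pos: [452.9, -249.0, 329.8]
tcp_rot: [0.993, 0.121, -0.001, 0.0]
contact_force: [-1.6, -1.3, -0.9]
gripper_width: 70.0
```

```bash
python3 -c "
from h import *
goto((599,-59,330),60.7)"
```

```text
t 2.3 at [ 452.9 -249.   329.8] yaw [0.97  0.241] q [ 0.62  0.24 -0.24  1.78  0.06  1.13 -0.97] F [-1.6 -1.3 -0.9] w 70.0
shift [ 0.938 -0.746 -0.002] turn [-1.000e-03  1.000e-03 -1.039e+00]
```

play_rows:
  motion:
    - [[0.2, -0.15, 0], [0, 0, -0.18]]
    - [[0.45, -0.35, 0], [0, 0, -0.36]]
    - [[0.7, -0.55, 0], [0, 0, -0.54]]
    - [[0.94, -0.746, 0], [0, 0, -0.72]]
    - [[0.94, -0.746, 0], [0, 0, -0.9]]
    - [[0.94, -0.746, 0], [0, 0, -1]]
    - [[0.94, -0.746, 0], [0, 0, -1]]
    - [[0.94, -0.746, 0], [0, 0, -1]]

```text
t: 3.1
tcp_pos: [599.1, -61.2, 329.7]
tcp_rot: [0.872, 0.489, -0.001, 0.0]
contact_force: [-0.2, -1.0, -0.3]
gripper_width: 69.6
```

Run:
```python
from h import *
goto((599,-59,160),60.7)
c=get_calibration("wrist");a=grab_frame("wrist");cv2.imwrite("pics/w1.png",a)
np.save("w1c.npy",c,allow_pickle=True)
print(-np.array(c["R"]).T@np.array(c["t"]).ravel())
h=cv2.cvtColor(a,cv2.COLOR_BGR2HSV)
m=(((h[...,0]<5)|(h[...,0]>174))&(h[...,1]>150)&(h[...,2]>50)).astype(np.uint8)
k,l,st,ce=cv2.connectedComponentsWithStats(m);i=1+np.argmax(st[1:,4]);ys,xs=np.nonzero(l==i);print(st[i])
Q=np.array([ray(c,x,y,150)[:2] for x,y in zip(xs,ys)]);d=np.array([.49,.872]);n=np.array([-.872,.49]);o=np.array([588.5,-78])
s=(Q-o)@d
for t in range(-60,150,10):
    k=abs(s-t)<3
    if k.any(): w=(Q[k]-o)@n;print(t,w.min().round(1),w.max().round(1))
print(s.min(),s.max())
```

```text
t 3.1 at [599.1 -61.2 329.7] yaw [0.521 0.853] q [ 0.36  0.42 -0.46  1.56  0.2   1.21 -0.68] F [-0.2 -1.  -0.3] w 69.6
shift [ 0.011 -0.006  0.848] turn [-0.     0.002 -0.047]
[639.73877673   3.9299347  453.40354912]
[ 245   72   24  169 1933]
-50 -3.9 10.3
-40 -3.2 10.9
-30 -3.5 11.7
-20 -2.8 12.3
-10 -3.1 11.8
0 -2.4 11.3
10 -9.0 10.9
20 -10.3 12.3
30 -10.5 12.9
40 -9.8 12.4
50 -2.2 4.9
60 -2.4 5.3
70 -2.0 5.0
80 -2.3 4.6
90 -1.8 5.1
100 -2.1 5.3
110 -1.7 5.1
120 -0.0 4.6
-53.506528234994626 118.24054754172278
```

View pics/w1.png

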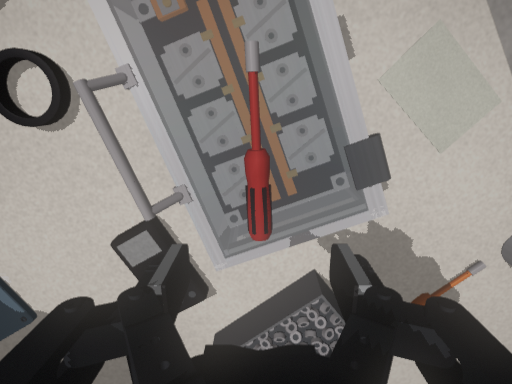

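The wrist view agrees: the red driver lies with its tip at px (252,40) and its handle at (259,195), within about 3 mm of the top-view estimate. I'm descending now.

play_rows:
  motion:
    - [[-0.005, -0.01, 0.2], [0, 0, -0.045]]
    - [[-0.005, -0.01, 0.4], [0, 0, -0.045]]
    - [[-0.005, -0.01, 0.6], [0, 0, -0.045]]
    - [[-0.005, -0.01, 0.7], [0, 0, -0.045]]
    - [[-0.005, -0.01, 0.75], [0, 0, -0.045]]
    - [[-0.005, -0.01, 0.75], [0, 0, -0.045]]
    - [[-0.005, -0.01, 0.75], [0, 0, -0.045]]
  hand: 55

```text
t: 3.85
tcp_pos: [598.2, -58.3, 181.6]
tcp_rot: [0.862, 0.507, 0.001, 0.001]
contact_force: [0.6, -0.3, 0.7]
gripper_width: 55.0
```

```bash
python3 -c "
from h import *
goto((596.6,-60.7,160),60.7)"
```

```text
t 3.85 at [598.2 -58.3 181.6] yaw [0.486 0.874] q [ 0.33  0.57 -0.43  1.71  0.29  0.92 -0.72] F [ 0.6 -0.3  0.7] w 55.0
shift [-0.015 -0.001  0.108] turn [ 0.002 -0.001  0.005]
```

play_rows:
  motion:
    - [[-0.01, 0, 0.05], [0, 0, 0]]
    - [[-0.01, 0, 0.08], [0, 0, 0]]
    - [[-0.01, 0, 0.1], [0, 0, 0]]
    - [[-0.01, 0, 0.1], [0, 0, 0]]
    - [[-0.01, 0, 0.1], [0, 0, 0]]

```text
t: 4.35
tcp_pos: [596.5, -59.2, 160.3]
tcp_rot: [0.862, 0.508, 0.0, -0.0]
contact_force: [0.5, 0.3, 0.1]
gripper_width: 55.0
```

play_rows:
  motion:
    - [[0, 0, 0], [0, 0, 0]]
    - [[0, 0, 0], [0, 0, 0]]
    - [[0, 0, 0], [0, 0, 0]]
    - [[0, 0, 0], [0, 0, 0]]
    - [[0, 0, 0], [0, 0, 0]]
    - [[0, 0, 0], [0, 0, 0]]
    - [[0, 0, 0], [0, 0, 0]]
  hand: 0

```text
t: 5.05
tcp_pos: [596.9, -59.3, 160.8]
tcp_rot: [0.862, 0.507, 0.0, 0.0]
contact_force: [-1.0, 0.1, 5.7]
gripper_width: 24.4
```

play_rows:
  motion:
    - [[0, 0, -0.1], [0, 0, 0]]
    - [[0, 0, -0.25], [0, 0, 0]]
    - [[0, 0, -0.4], [0, 0, 0]]
    - [[0, 0, -0.5], [0, 0, 0]]
    - [[0, 0, -0.5], [0, 0, 0]]
    - [[0, 0, -0.5], [0, 0, 0]]
    - [[0, 0, -0.5], [0, 0, 0]]

```text
t: 5.75
tcp_pos: [595.3, -59.5, 258.4]
tcp_rot: [0.862, 0.507, -0.001, -0.001]
contact_force: [0.5, -0.0, -2.5]
gripper_width: 24.8
```

Run:
```python
from h import *
goto((476,365.5,200),5.2)
c=get_calibration("wrist");a=grab_frame("wrist");cv2.imwrite("pics/w2.png",a);z=grab_frame("top")
print(regions_of("top","guard")[:1] and 1)
```

```text
t 5.75 at [595.3 -59.5 258.4] yaw [0.485 0.875] q [ 0.36  0.48 -0.46  1.65  0.23  1.07 -0.67] F [ 0.5 -0.  -2.5] w 24.8
shift [ 1.569 -1.551  0.294] turn [-0.002  0.004  1.24 ]
1
```

View pics/w2.png

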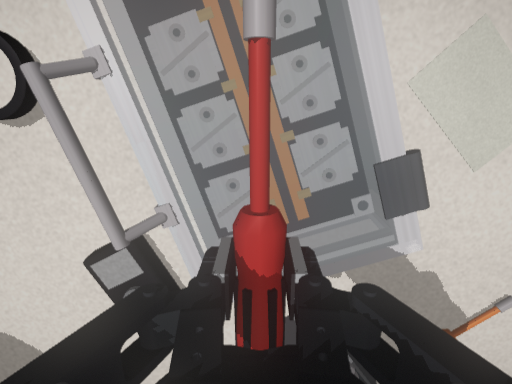

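The driver is held straight between the pads (px 260,250). Carrying it to the tray.

play_rows:
  motion:
    - [[0.16, -0.16, 0], [0, 0, 0]]
    - [[0.33, -0.33, 0], [0, 0, 0]]
    - [[0.5, -0.5, 0], [0, 0, 0]]
    - [[0.65, -0.65, 0], [0, 0, 0]]
    - [[0.78, -0.77, 0], [0, 0, 0]]
    - [[0.78, -0.77, 0], [0, 0, 0]]
    - [[0.78, -0.77, 0], [0, 0, 0]]

```text
t: 6.6
tcp_pos: [537.0, 152.4, 259.8]
tcp_rot: [0.861, 0.508, -0.0, -0.0]
contact_force: [1.5, -1.3, -2.4]
gripper_width: 25.3
```

play_rows:
  motion:
    - [[0.15, -0.15, 0], [0, 0, 0.15]]
    - [[0.31, -0.31, 0], [0, 0, 0.3]]
    - [[0.47, -0.47, 0], [0, 0, 0.45]]
    - [[0.63, -0.63, 0], [0, 0, 0.6]]
    - [[0.78, -0.77, 0], [0, 0, 0.75]]
    - [[0.78, -0.77, 0], [0, 0, 0.9]]
    - [[0.78, -0.77, 0], [0, 0, 1]]
    - [[0.78, -0.77, 0], [0, 0, 1]]
    - [[0.78, -0.77, 0], [0, 0, 1]]

```text
t: 7.5
tcp_pos: [479.3, 361.5, 259.9]
tcp_rot: [0.99, 0.139, -0.0, 0.0]
contact_force: [0.6, -0.4, -1.2]
gripper_width: 24.8
```

Run:
```python
from h import *
c=get_calibration("wrist");a=grab_frame("wrist");cv2.imwrite("pics/w3.png",a)
np.save("w3c.npy",c,allow_pickle=True)
goto((476,365.5,26),5.2)
r=regions_of("wrist","tray")
for x in r[:2]: print(x["p"],x["bbox"])
```

```text
t 7.55 at [479.2 361.7 260. ] yaw [0.961 0.276] q [-0.43  0.47 -0.4   1.65  0.21  1.06 -2.18] F [ 0.4  0.5 -0.5] w 24.9
shift [-0.01  -0.023  1.17 ] turn [0.001 0.    0.24 ]
0.6 [178.8, 0.0, 348.3, 244.0]
```

View pics/w3.png

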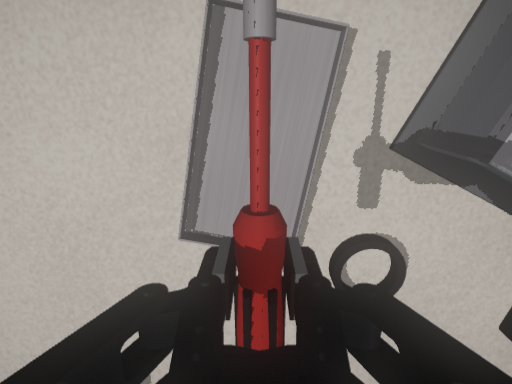

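Run:
```python
from h import *
c=np.load("w3c.npy",allow_pickle=True).item()
for p in [(209,1),(351,25),(304,243),(180,238)]: print(ray(c,*p,28).round(1))
print("pred px")
for q in [(-140,-75),(-140,75),(140,-75),(140,75)]:
    X=np.array([502.4,367.9])+q[0]*np.array([.9957,.0925])+q[1]*np.array([-.0925,.9957]); print(X.round(0),proj(c,[*X,28]).round(0))
```

```text
[629.  456.5  28. ]
[648.4 309.5  28. ]
[396.8 276.9  28. ]
[360. 432.  28.]
pred px
[370. 280.] [295. 260.]
[356. 430.] [181. 241.]
[649. 306.] [354.  26.]
[635. 456.] [211.  -5.]
```

play_rows:
  motion:
    - [[-0.01, -0.02, 0.15], [0, 0, 0.12]]
    - [[-0.01, -0.02, 0.35], [0, 0, 0.24]]
    - [[-0.01, -0.02, 0.55], [0, 0, 0.24]]
    - [[-0.01, -0.02, 0.75], [0, 0, 0.24]]
    - [[-0.01, -0.02, 0.9], [0, 0, 0.24]]
    - [[-0.01, -0.02, 1.0], [0, 0, 0.24]]
    - [[-0.01, -0.02, 1.0], [0, 0, 0.24]]
    - [[-0.01, -0.02, 1.0], [0, 0, 0.24]]
    - [[-0.01, -0.02, 1.0], [0, 0, 0.24]]

```text
t: 8.5
tcp_pos: [476.4, 366.9, 61.9]
tcp_rot: [0.999, 0.045, 0.001, -0.001]
contact_force: [0.4, -0.5, -1.4]
gripper_width: 24.8
```

Run:
```python
from h import *
goto((476,365.5,27),5.2)
c=get_calibration("wrist");a=grab_frame("wrist");cv2.imwrite("pics/w4.png",a)
```

```text
t 8.5 at [476.4 366.9  61.9] yaw [0.996 0.09 ] q [-0.52  0.73 -0.29  1.77  0.3   0.69 -2.46] F [ 0.4 -0.5 -1.4] w 24.8
shift [-0.003  0.007  0.174] turn [-0.002 -0.003 -0.   ]
```

View pics/w4.png

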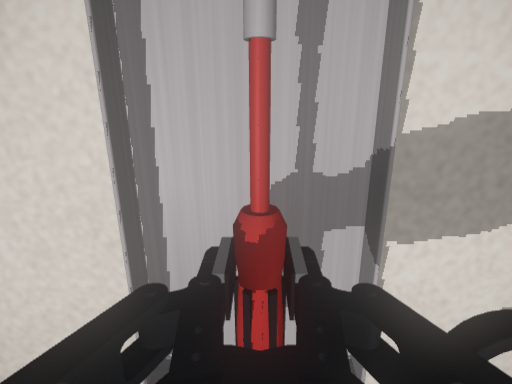

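The driver is centred over the tray and parallel to its walls (walls at px 120 and 385). Lowering slowly until it touches.

play_rows:
  motion:
    - [[0, 0, 0.05], [0, 0, 0]]
    - [[0, 0, 0.1], [0, 0, 0]]
    - [[0, 0, 0.14], [0, 0, 0]]
    - [[0, 0, 0.16], [0, 0, 0]]
    - [[0, 0, 0.165], [0, 0, 0]]
    - [[0, 0, 0.165], [0, 0, 0]]
    - [[0, 0, 0.165], [0, 0, 0]]

```text
t: 9.25
tcp_pos: [475.3, 366.3, 27.1]
tcp_rot: [0.999, 0.045, -0.0, -0.0]
contact_force: [0.2, -0.8, -1.5]
gripper_width: 25.1
```

play_rows:
  motion:
    - [[0, 0, 0.005], [0, 0, 0]]
    - [[0, 0, 0.01], [0, 0, 0]]
    - [[0, 0, 0.01], [0, 0, 0]]

```text
t: 9.55
tcp_pos: [475.5, 366.4, 26.7]
tcp_rot: [0.999, 0.045, 0.0, 0.0]
contact_force: [-3.4, -3.8, 14.1]
gripper_width: 24.7
```

```bash
python3 -c "
from h import *
goto((476,365.5,25),5.2)"
```

```text
t 9.55 at [475.5 366.4  26.7] yaw [0.996 0.09 ] q [-0.54  0.78 -0.27  1.77  0.32  0.63 -2.47] F [-3.4 -3.8 14.1] w 24.7
shift [0.002 0.005 0.009] turn [ 0. -0. -0.]
```

Contact at 14 N, so it is resting on the floor. Releasing with a small opening and then rising.

play_rows:
  motion:
    - [[0, 0, 0], [0, 0, 0]]
    - [[0, 0, 0], [0, 0, 0]]
    - [[0, 0, 0], [0, 0, 0]]
    - [[0, 0, 0], [0, 0, 0]]
  hand: 50

```text
t: 9.95
tcp_pos: [475.3, 366.2, 25.1]
tcp_rot: [0.999, 0.045, -0.0, 0.0]
contact_force: [-0.4, 0.8, -0.2]
gripper_width: 50.1
```

play_rows:
  motion:
    - [[0, 0, -0.1], [0, 0, 0]]
    - [[0, 0, -0.3], [0, 0, 0]]
    - [[0, 0, -0.5], [0, 0, 0]]
    - [[0, 0, -0.75], [0, 0, 0]]
    - [[0, 0, -1], [0, 0, 0]]
    - [[0, 0, -1], [0, 0, 0]]
    - [[0, 0, -1], [0, 0, 0]]

```text
t: 10.65
tcp_pos: [475.9, 366.6, 226.4]
tcp_rot: [0.999, 0.045, 0.001, -0.001]
contact_force: [0.4, 0.1, -0.7]
gripper_width: 49.8
```

Run:
```python
from h import *
c=get_calibration("wrist");a=grab_frame("wrist");ct=get_calibration("top");b=grab_frame("top")
u=np.hstack([cv2.resize(a,(400,300)),cv2.resize(b[100:300,60:320],(390,300))]);cv2.imwrite("pics/m5.png",u[:,:790])
goto((490,25,300),-10)
for n,cc,im in [("w",c,a),("top",ct,b)]:
    h=cv2.cvtColor(im,cv2.COLOR_BGR2HSV);m=(((h[...,0]<5)|(h[...,0]>174))&(h[...,1]>150)&(h[...,2]>40)).astype(np.uint8)
    k,l,st,ce=cv2.connectedComponentsWithStats(m);i=1+np.argmax(st[1:,4]);ys,xs=np.nonzero(l==i)
    Q=np.array([ray(cc,x,y,16)[:2] for x,y in zip(xs,ys)])-[502.4,367.9];T=Q@np.array([[.9957,-.0925],[.0925,.9957]])
    print(n,st[i],"tray frame min",T.min(0).round(1),"max",T.max(0).round(1))
```

```text
t 10.75 at [474.7 365.5 223.8] yaw [0.996 0.091] q [-0.47  0.51 -0.36  1.68  0.21  0.99 -2.38] F [-0.1  1.   0.1] w 50.4
shift [-0.079  1.703 -0.378] turn [0.002 0.002 0.338]
w [ 250   77   18  153 1275] tray frame min [-98.9  -8.1] max [70.7 11.5]
top [105 174   7  52 218] tray frame min [-92.4  -9.5] max [70.5  9.7]
```

View pics/m5.png

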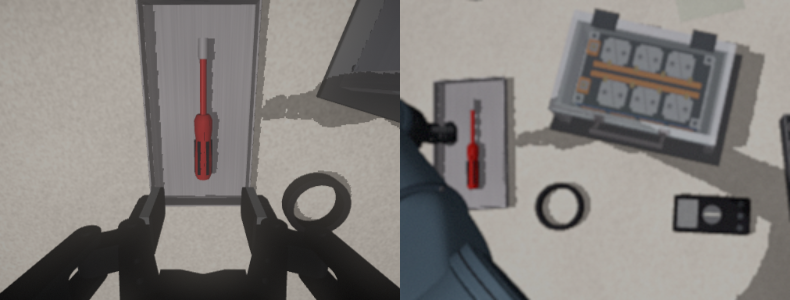

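The driver lies inside the tray, let go: in the tray frame it spans x -95 to about 90 mm with the socket, and y within ±10 mm, and both cameras agree. The guard is still shut. Next is the handle.

play_rows:
  motion:
    - [[0, 0.1, -0.2], [0, 0, -0.15]]
    - [[0, 0.3, -0.38], [0, 0, -0.3]]
    - [[-0.02, 0.5, -0.38], [0, 0, -0.45]]
    - [[-0.04, 0.7, -0.38], [0, 0, -0.6]]
    - [[-0.04, 0.85, -0.38], [0, 0, -0.75]]
    - [[-0.04, 0.85, -0.38], [0, 0, -0.9]]
    - [[-0.04, 0.85, -0.38], [0, 0, -1]]
    - [[-0.04, 0.85, -0.38], [0, 0, -1]]
    - [[-0.04, 0.85, -0.38], [0, 0, -1]]

```text
t: 11.65
tcp_pos: [482.3, 196.0, 300.1]
tcp_rot: [0.906, 0.423, -0.001, -0.0]
contact_force: [-0.8, 0.2, 1.0]
gripper_width: 49.8
```

```bash
python3 -c "
from h import *
goto((495,27,300),80)"
```

```text
t 11.65 at [482.3 196.  300.1] yaw [0.642 0.767] q [-0.06  0.3  -0.5   1.8   0.16  1.08 -1.32] F [-0.8  0.2  1. ] w 49.8
shift [-0.607  0.591  0.001] turn [-0.002  0.002 -0.665]
```

play_rows:
  motion:
    - [[-0.15, 0.15, 0], [0, 0, -0.15]]
    - [[-0.3, 0.3, 0], [0, 0, -0.3]]
    - [[-0.45, 0.45, 0], [0, 0, -0.45]]
    - [[-0.607, 0.59, 0], [0, 0, -0.6]]
    - [[-0.607, 0.59, 0], [0, 0, -0.665]]
    - [[-0.607, 0.59, 0], [0, 0, -0.665]]
    - [[-0.607, 0.59, 0], [0, 0, -0.665]]

```text
t: 12.35
tcp_pos: [495.5, 28.4, 301.0]
tcp_rot: [0.766, 0.643, -0.0, -0.0]
contact_force: [-0.9, 0.7, 0.1]
gripper_width: 50.0
```

Run:
```python
from h import *
c=get_calibration("wrist");a=grab_frame("wrist");cv2.imwrite("pics/w6.png",a)
np.save("w6c.npy",c,allow_pickle=True)
goto((495,27,167),80)
print("bar px pred",[proj(c,[495+.174*k,27+.985*k,165]).round(0) for k in (-70,0,70)])
```

```text
t 12.4 at [495.6  28.8 301.1] yaw [0.171 0.985] q [ 0.28  0.26 -0.5   1.86  0.14  1.06 -0.45] F [ 0.3 -0.2 -0.1] w 50.3
shift [-0.009 -0.001  0.67 ] turn [-0.001 -0.001  0.003]
bar px pred [array([259., 259.]), array([259., 189.]), array([259., 107.])]
```

View pics/w6.png

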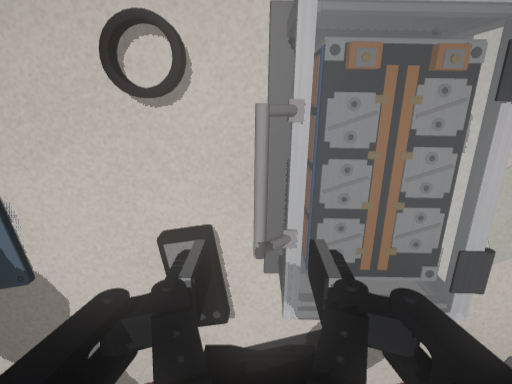

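The bar shows from px (262,104) to (260,257), against a prediction of column 259 and rows 107 to 259, so it is about 1.5 mm toward the hinge. I'm descending onto its middle.

play_rows:
  motion:
    - [[-0.009, 0.006, 0.15], [0, 0, 0]]
    - [[-0.009, 0.006, 0.35], [0, 0, 0]]
    - [[-0.009, 0.006, 0.5], [0, 0, 0]]
    - [[-0.009, 0.006, 0.6], [0, 0, 0]]
    - [[-0.009, 0.006, 0.65], [0, 0, 0]]
    - [[-0.009, 0.006, 0.67], [0, 0, 0]]
    - [[-0.009, 0.006, 0.67], [0, 0, 0]]
    - [[-0.009, 0.006, 0.67], [0, 0, 0]]
  hand: 45

```text
t: 13.2
tcp_pos: [497.4, 25.7, 168.3]
tcp_rot: [0.765, 0.644, 0.001, 0.001]
contact_force: [0.2, -1.0, 0.7]
gripper_width: 44.8
```

play_rows:
  motion:
    - [[0, 0, 0], [0, 0, 0]]
    - [[0, 0, 0], [0, 0, 0]]
    - [[0, 0, 0], [0, 0, 0]]
    - [[0, 0, 0], [0, 0, 0]]
    - [[0, 0, 0], [0, 0, 0]]
    - [[0, 0, 0], [0, 0, 0]]
    - [[0, 0, 0], [0, 0, 0]]
    - [[0, 0, 0], [0, 0, 0]]
  hand: 0

```text
t: 14.0
tcp_pos: [495.9, 25.5, 168.0]
tcp_rot: [0.766, 0.643, -0.001, -0.0]
contact_force: [-5.2, 0.4, 8.8]
gripper_width: 9.8
```

Run:
```python
from h import *
goto((496.5,26.8,167),80)
# arc rows: tool y=station x, z down
th0=np.arctan2(30.5,-(-238))
for a in range(0,46,3):
    t=th0+np.radians(a);print(a,"y",round((238-240*np.cos(t))/200,3),"z",round(-(240*np.sin(t)-30.5)/200,3))
```

```text
t 14.0 at [495.9  25.5 168. ] yaw [0.172 0.985] q [ 0.23  0.44 -0.45  1.99  0.27  0.78 -0.56] F [-5.2  0.4  8.8] w 9.8
shift [0.007 0.002 0.005] turn [-0.002  0.001  0.002]
0 y -0.0 z -0.0
3 y 0.009 z -0.062
6 y 0.022 z -0.124
9 y 0.038 z -0.184
12 y 0.057 z -0.244
15 y 0.08 z -0.303
18 y 0.105 z -0.36
21 y 0.133 z -0.416
24 y 0.165 z -0.471
27 y 0.199 z -0.524
30 y 0.235 z -0.575
33 y 0.275 z -0.624
36 y 0.317 z -0.671
39 y 0.361 z -0.715
42 y 0.408 z -0.757
45 y 0.456 z -0.797
```

play_rows:
  motion:
    - [[0, 0.004, -0.03], [0, 0, 0]]
    - [[0, 0.009, -0.062], [0, 0, 0]]
    - [[0, 0.015, -0.093], [0, 0, 0]]
    - [[0, 0.022, -0.124], [0, 0, 0]]
    - [[0, 0.03, -0.154], [0, 0, 0]]
    - [[0, 0.038, -0.184], [0, 0, 0]]
    - [[0, 0.048, -0.214], [0, 0, 0]]
    - [[0, 0.057, -0.244], [0, 0, 0]]
    - [[0, 0.057, -0.244], [0, 0, 0]]
    - [[0, 0.057, -0.244], [0, 0, 0]]

```text
t: 15.0
tcp_pos: [506.6, 23.4, 216.1]
tcp_rot: [0.765, 0.644, -0.001, -0.001]
contact_force: [-6.2, 1.3, -2.6]
gripper_width: 10.1
```

Run:
```python
from h import *
goto((496.5,26.8,167),80)
t=grab_frame("scene");w=grab_frame("wrist")
cv2.imwrite("pics/m7.png",np.hstack([cv2.resize(t[110:310,180:447],(400,300)),cv2.resize(w,(400,300))]))
th0=np.arctan2(30.5,238);f=lambda a:np.array([238-240*np.cos(th0+np.radians(a)),-(240*np.sin(th0+np.radians(a))-30.5)])/200
for a in range(15,46,3):print(a,(f(a)-f(12)).round(3))
```

```text
t 15.0 at [506.6  23.4 216.1] yaw [0.172 0.985] q [ 0.25  0.38 -0.48  1.92  0.22  0.89 -0.51] F [-6.2  1.3 -2.6] w 10.1
shift [ 0.008 -0.052  0.246] turn [-0.003  0.001  0.003]
15 [ 0.022 -0.059]
18 [ 0.048 -0.116]
21 [ 0.076 -0.172]
24 [ 0.107 -0.227]
27 [ 0.141 -0.28 ]
30 [ 0.178 -0.331]
33 [ 0.217 -0.38 ]
36 [ 0.259 -0.426]
39 [ 0.304 -0.471]
42 [ 0.35  -0.513]
45 [ 0.399 -0.553]
```

View pics/m7.png

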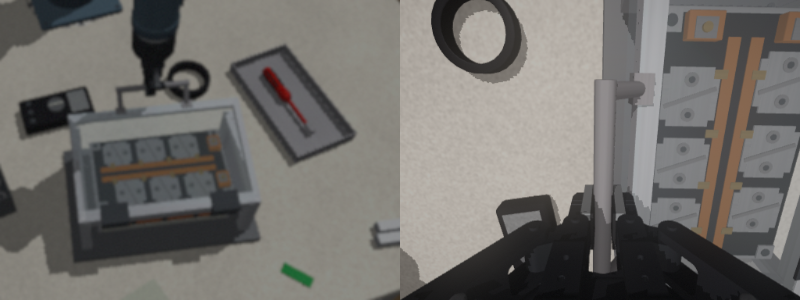

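The left half shows the guard partly raised by the gripper at the bar (px 155,80) and the driver lying in the tray. The right half shows the bar clamped centrally between the pads. Continuing along the arc.

play_rows:
  motion:
    - [[0, 0.008, -0.03], [0, 0, 0]]
    - [[0, 0.018, -0.059], [0, 0, 0]]
    - [[0, 0.03, -0.088], [0, 0, 0]]
    - [[0, 0.043, -0.116], [0, 0, 0]]
    - [[0, 0.057, -0.144], [0, 0, 0]]
    - [[0, 0.071, -0.172], [0, 0, 0]]
    - [[0, 0.086, -0.2], [0, 0, 0]]
    - [[0, 0.102, -0.227], [0, 0, 0]]
    - [[0, 0.119, -0.254], [0, 0, 0]]
    - [[0, 0.136, -0.28], [0, 0, 0]]

```text
t: 16.1
tcp_pos: [533.4, 18.3, 272.8]
tcp_rot: [0.765, 0.644, -0.002, -0.001]
contact_force: [-8.7, 0.1, -0.4]
gripper_width: 9.8
```

play_rows:
  motion:
    - [[0, 0.018, -0.026], [0, 0, 0]]
    - [[0, 0.037, -0.051], [0, 0, 0]]
    - [[0, 0.056, -0.076], [0, 0, 0]]
    - [[0, 0.076, -0.1], [0, 0, 0]]
    - [[0, 0.097, -0.123], [0, 0, 0]]
    - [[0, 0.118, -0.146], [0, 0, 0]]
    - [[0, 0.14, -0.169], [0, 0, 0]]
    - [[0, 0.163, -0.191], [0, 0, 0]]
    - [[0, 0.163, -0.191], [0, 0, 0]]
    - [[0, 0.163, -0.191], [0, 0, 0]]

```text
t: 17.1
tcp_pos: [564.4, 12.4, 312.0]
tcp_rot: [0.766, 0.643, -0.003, -0.001]
contact_force: [-15.8, -1.0, 9.8]
gripper_width: 9.6
```

Run:
```python
from h import *
s=arm.get_state();p=np.array(s["tcp_pos"]);print(s["t"],p,s["contact_force"],s["gripper_width"])
xs=np.array([.985,-.172]);b0=np.array([495.9,25.5]);d=(p[:2]-b0)@xs
# bar height offset unknown: TCP 168 at shut -> bar 165
for off in (0,3): print("angle",np.degrees(np.arctan2(p[2]-off-134.5,238-d)-np.arctan2(30.5,238)),"r",np.hypot(p[2]-off-134.5,238-d))
```

```text
17.1 [564.38877893  12.39535005 311.96170753] [-15.76559276  -1.02780227   9.79729584] 9.617245943345283
angle 39.21772376161878 r 244.56563210105028
angle 38.729780061497046 r 242.3975621986065
```

play_rows:
  motion:
    - [[0, 0.012, -0.022], [0, 0, 0]]
    - [[0, 0.03, -0.042], [0, 0, 0]]
    - [[0, 0.05, -0.06], [0, 0, 0]]
    - [[0, 0.068, -0.077], [0, 0, 0]]
    - [[0, 0.085, -0.092], [0, 0, 0]]
    - [[0, 0.085, -0.092], [0, 0, 0]]
    - [[0, 0.085, -0.092], [0, 0, 0]]
    - [[0, 0.085, -0.092], [0, 0, 0]]

```text
t: 17.9
tcp_pos: [583.8, 8.6, 330.4]
tcp_rot: [0.766, 0.643, -0.0, 0.001]
contact_force: [-6.6, -2.0, 2.1]
gripper_width: 9.9
```

Run:
```python
from h import *
s=arm.get_state();p=np.array(s["tcp_pos"]);print(s["t"],p,s["contact_force"],s["gripper_width"])
xs=np.array([.985,-.172]);ys=np.array([.172,.985]);b0=np.array([495.9,25.5]);d=(p[:2]-b0)@xs
for off in (0,3): print("angle",np.degrees(np.arctan2(p[2]-off-134.5,238-d)-np.arctan2(30.5,238)),"r",np.hypot(p[2]-off-134.5,238-d))
# overlay model of the guard plate front edge/bar at 40,45,50 on scene
c=get_calibration("scene");a=grab_frame("scene");k=3;x0,y0=210,120
v=cv2.resize(a[y0:y0+170,x0:x0+260],None,fx=k,fy=k,interpolation=cv2.INTER_CUBIC)
h0=b0+238*xs
def P(r,z,y,t):
    t=np.radians(t);X=h0-xs*(r*np.cos(t)-z*np.sin(t))+ys*y
    q=proj(c,[*X,134.5+r*np.sin(t)+z*np.cos(t)]);return tuple(int(i) for i in ((q-[x0,y0]+.5)*k).round())
for t,col in [(40,(0,0,255)),(45,(0,255,0)),(50,(255,0,0))]:
    cv2.line(v,P(210,2.5,-165,t),P(210,2.5,165,t),col,1);cv2.line(v,P(238,30.5,-70,t),P(238,30.5,70,t),col,1)
cv2.imwrite("pics/s8.png",v)
w=grab_frame("top")
for th in ["nut_bin","multimeter","tape_roll"]: print(th,[(round(r["p"],2),np.round(r["bbox"])) for r in regions_of("top",th)[:2]])
```

```text
17.9 [583.79022868   8.61877224 330.37889823] [-6.63092176 -1.95371587  2.12999614] 9.871127438227902
angle 45.52616898278408 r 245.8212476321459
angle 45.099550887299216 r 243.43749176749978
nut_bin [(0.86, array([309., 173., 371., 248.]))]
multimeter [(0.91, array([256., 230., 296., 259.]))]
tape_roll [(0.71, array([150., 219., 184., 253.]))]
```

View pics/s8.png

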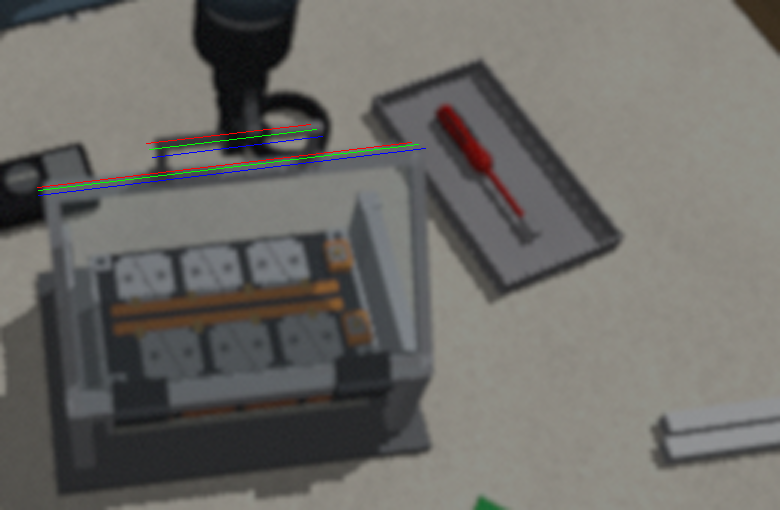

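play_rows:
  motion:
    - [[0, 0, 0], [0, 0, 0]]
    - [[0, 0, 0], [0, 0, 0]]
    - [[0, 0, 0], [0, 0, 0]]
    - [[0, 0, 0], [0, 0, 0]]
    - [[0, 0, 0], [0, 0, 0]]

```text
t: 18.65
tcp_pos: [583.8, 8.6, 330.4]
tcp_rot: [0.766, 0.643, -0.0, 0.001]
contact_force: [-7.4, -1.6, 1.4]
gripper_width: 9.4
```

Run:
```python
from h import *
s=arm.get_state();print(s["t"],s["tcp_pos"],s["contact_force"],s["gripper_width"],np.abs(s["qvel"]).max())
job.job_done()
```

```text
18.65 [583.78702342   8.6046499  330.38246674] [-7.37495081 -1.6452273   1.44683793] 9.413465387754291 0.0030687814805876036
the job is handed in; nothing more can be done
```

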